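# Stow the red polish under the organiser's flap

## Robot

A 6-joint arm with a two-finger parallel gripper is mounted at the origin on the work surface. World frame = base frame: x ahead of the robot, y to its left, z up, the work surface at z = 0. Lengths are in m, angles in rad, forces in N, time in s.
With the tool pointing down it reaches from about 0.275 to 0.975 m from the base axis. Payload 8.4 kg.
Tool frame: the origin (TCP) lies at the very end of the fingers, on their centre line; the grasp point (between the pads) lies 19 mm behind it; z points along the fingers, y is the line along which they close (so a half turn about z gives the same grasp; the last joint's range is limited). The gripper opens to 92 mm and grips with 3 to 60 N. Pads are 20 mm wide; open, the fingers measure 128 mm over their backs; the gripper's body (75 mm by 189 mm) begins 69 mm behind the grasp point.
Start: joints at [1.29, 0.353, 1.633, -0, 1.155, -0.002], TCP at [0.172, 0.601, 0.215] pointing down, gripper open.
Joint ranges: [-2.63, 2.63], [-0.92, 2.1], [0.06, 2.66], [-1.3, 4.44], [0, 2.69], [-3.02, 3.02]. Speed limits (rad/s): [2.22, 2.22, 2.79, 3.14, 3.14, 3.14].

## Interface

Orientations are given as a unit quaternion [x, y, z, w].
In Python, from cell import bot gives the robot as it stands.
- The arm moves only by the tool send_rows, never from a script. Its argument "increments" is a list of rows, each an object with "offset": the shift along the tool's x, y, z normalised to -1 to 1, where 1 is 0.1 m, a list of three; "angular": the turn, a rotation vector about the tool's x, y, z normalised to -1 to 1, where 1 is 30 degrees, a list of three; "hand": the opening, from -1 (shut) to 1 (fully open), so that 0 is half open. In form: [{"offset": [x, y, z], "angular": [ax, ay, az], "hand": hand}, ...]. A call has exactly 5 rows; each row shifts and turns the commanded pose from where the row before left it, along the tool's axes as they then stand; what a row does not reach is not made up. A row lasts 1/12 s, in which the tool goes at most 41.7 mm and 7.16 degrees, less where a joint would pass 70% of its speed; a pose out of reach is approached as far as the arm can. A call with a number of a shift or a turn outside -1 to 1 is refused whole. A call with a gripper value outside its range is refused whole. The fingers move at their own pace and stop on an object; the grip force is fixed at half the most. Time passes only in rows, so rows that do not move let the fingers close, or fill a call up. It gives the time, the measured TCP pose, the force, the opening and the grip force at its end, in the units of the state.
- bot.observe(): the state, without advancing time (a new reading comes with each control period).
- bot.snapshot(name): name is "side" or "top"; returns a dict with "frame" (420x560x3 uint8, red, green, blue), "range_z" (420x560 float32, m along the optical axis (not along the pixel's ray), 0 where there is no reading), "vertical_fov" (degrees; the focal length in pixels is half the picture's height over the tangent of half this angle, whatever the lens; pixels are square), "cx", "cy" (the principal point, pixels), "rvec" (rotation vector, rad) and "tvec" (3), from world to camera coordinates, as OpenCV has them. Camera axes: x right, y down, z forward; pixel columns grow to the right and rows downward; lengths in m; the calibration is good to about 2 mm. A picture is of the moment at which its call begins.
- bot.job_done(): hands the job in; it is judged then, once.
The state is a dict: "time_s": time; "joint_pos": joint angles; "joint_velocities": joint speeds; "tau": joint torques, N m; "tcp_pos": TCP position; "tool_rot": TCP orientation; "force": force on the tool from outside, world axes, zero at the start; "moment": the same for the moment, N m; "gripper_width": finger opening in m; "finger_force": force on a finger pad.
Only numpy, scipy, OpenCV 4.12 (cv2) and the standard library are available. Lean on these libraries where they do the work, as an engineer would, in place of code of your own. Each camera call takes 0.05 s, during which the arm holds its last target. There are 200 camera calls.

## Task

Swing the organiser's clear hinged flap up by its brass bar and fold it right back to its stop, then stand the red nail polish upright in the empty wide well of the lower tier, the one without the lash curler. Set the glass bottle down, do not drop it, and leave the flap folded back.

Things in the scene. Friction and masses are not known exactly. Their poses are not given: they have to be found in the camera images.
- flap (a joint): Stiff hinge of the organiser's clear flap (136 deep, 236 wide, 4 mm thick): stays where left, about 2 N at the bar moves it. 0 = closed, level; 1.57 = upright; 2.0 = folded back on its stop. Starts at 0 to 0.2. The hinge line is level, along well's y, 69 mm along +x and 68 mm above well, at the lower tier's far side. The organiser is fixed and does not turn.
- flap_bar (a point): Centre of the brass pull bar: round, 10 mm thick, 80 mm long, along the hinge direction, on two end posts (66 mm free between). With the flap level: 34 mm above its mid-plane, 112 mm from the hinge line, 26 mm in from the free edge, and 38 mm along well's +y. Axes turn with the flap, y along the bar. The bar may turn between the fingers.
- well (a point): Floor centre of the empty wide well, 16 mm above the slab. x level from front to hinge, y along the hinge, z up. Inside 130 (x) by 152 mm (y); walls above floor: front 34, hinge side 64, -y end 62 mm, +y side a 22 mm divider to the lash curler's well. Fixed upper tier behind the hinge, up to 122 mm above the slab. Folded back, the flap clears the well; upright, its bar overhangs it.
- polish_red: Red glass nail polish bottle with a black cap, standing on the slab to the right of the organiser (-y side) among a blue and a cream one of the same shape, at least 80 mm apart centre to centre. Round: body 30 mm in diameter and 34 mm tall, then the cap 20 mm in diameter, 62 mm in all, about 60 g. Origin at the centre of its underside, z up its axis.
Mind the look-alikes: they are no part of the job. What is meant by the polish_red is not turquoise, and is the larger of those in its own colour.

How it is judged:
By the outcome, as a careful person would: the job done as asked, in the order asked, and still so for the second after the job is handed in, with the robot touching nothing.
It also fails if it takes over 64 s, if anything falls off the work surface, if the arm or the gripper's body presses on something with over 40 N, if the wrist force passes 120 N, or if a joint passes its speed limit or range.

## Working session

There is one attempt and no reset: what is moved stays moved. The work goes in short steps, Python scripts to look and compute and a tool call to move; the robot and the scene stay as the last step left them, time stands still between calls to the robot, and variables do not carry over. Pictures are saved under pics/ and viewed, at most 11 in all, crops included, and the job is handed in when it is done.

Besides the shell and the picture viewer there is one more tool, called by a JSON object that holds its "fn" and its "kwargs", one argument or row to a line. send_rows: Moves the arm, as the interface text tells. Its arguments: {"type":"object","properties":{"increments":{"type":"array","items":{"type":"object","properties":{"offset":{"type":"array","items":{"type":"number"}},"angular":{"type":"array","items":{"type":"number"}},"hand":{"type":"number"}}}}},"required":["increments"]}

```bash
mkdir -p pics
cat > h.py <<'E'
import numpy as np, cv2
from cell import bot
def snap(n):
    s=bot.snapshot(n); s['R']=cv2.Rodrigues(np.array(s['rvec'],float))[0]; s['t']=np.array(s['tvec'],float)
    s['f']=s['frame'].shape[0]/2/np.tan(np.radians(s['vertical_fov'])/2); return s
def cloud(s):
    z=s['range_z']; v,u=np.mgrid[:z.shape[0],:z.shape[1]]
    c=np.stack([(u-s['cx'])/s['f']*z,(v-s['cy'])/s['f']*z,z],-1)
    w=(c-s['t'])@s['R']; w[z==0]=np.nan; return w
def ray(s,u,v,h):
    d=np.array([(u-s['cx'])/s['f'],(v-s['cy'])/s['f'],1])@s['R']; o=-s['R'].T@s['t']
    return o+d*(h-o[2])/d[2]
def save(n,im): cv2.imwrite('pics/'+n+'.png',np.ascontiguousarray(im[...,::-1]))
E
python3 - <<'E'
from h import *
for n in('top','side'):
    s=snap(n); save(n+'0',s['frame']); print(n,s['f'],s['cx'],s['cy'],-s['R'].T@s['t'],s['R'][2])
print(bot.observe())
E
```

```text
top 544.635592720172 276.0297026847985 203.64472422529957 [ 0.34961039 -0.08806187  1.15596984] [ 0.16564715  0.02994466 -0.98573036]
side 422.4727556105968 269.9728993132478 216.04711329489496 [ 0.42936835 -0.75807206  0.59737233] [ 0.10405924  0.80157591 -0.58876798]
{'time_s': 0.1, 'joint_pos': array([ 1.28958297e+00,  3.53567684e-01,  1.63404954e+00,  4.98314812e-06,
        1.15520093e+00, -2.40405667e-03]), 'joint_velocities': array([-2.42275713e-04, -1.76195074e-03, -3.09580557e-03, -9.04459502e-05,
       -1.72405010e-04, -5.32341235e-04]), 'tau': array([ 4.77440899e-04, -5.94907951e+01, -3.34928691e+01,  7.00570084e-02,
        1.83109276e-02,  8.07904314e-06]), 'tcp_pos': array([0.17188531, 0.60044056, 0.21395014]), 'tool_rot': array([ 1.38954536e-01,  9.90298572e-01, -6.06275845e-04, -8.88581514e-05]), 'force': array([0.03672391, 0.06188385, 0.28564978]), 'moment': array([ 0.03106259,  0.04184031, -0.01521945]), 'finger_force': 0.0, 'gripper_width': 0.09186912916783994}
```

View pics/top0.png

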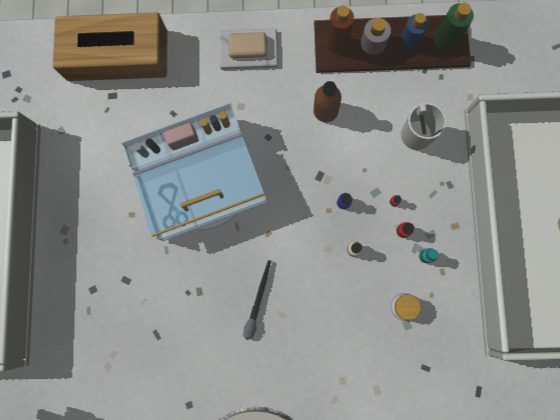

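View pics/side0.png

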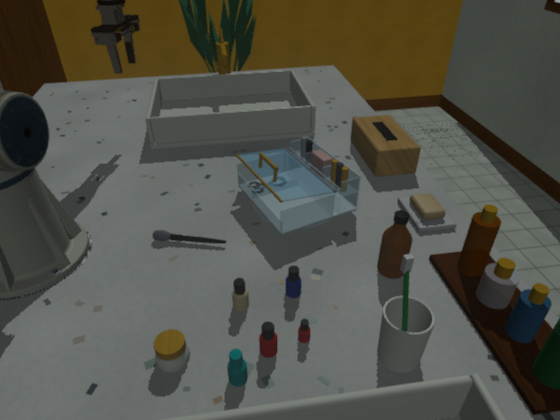

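Candidates for polish_red in the top view: the small red at (395,201), the larger red at (405,230), turquoise at (429,256), blue at (344,201) and cream at (355,248). The description picks the larger red at (405,230), seen in the side view at (268,340). The flap bar runs (183,206)–(221,192) in the top view, and the brass strip along the flap's free edge runs (153,235)–(264,198).

Run:
```python
from h import *
s=snap('top'); w=cloud(s); hsv=cv2.cvtColor(s['frame'],cv2.COLOR_RGB2HSV)
m=cv2.inRange(hsv,(12,110,70),(30,255,255)); m[:180]=0;m[260:]=0;m[:,300:]=0
n,l,st,c=cv2.connectedComponentsWithStats(m)
for i in range(1,n):
    if st[i,4]>30:
        vu=np.argwhere(l==i); p=w[l==i]; p=p[~np.isnan(p[:,0])]
        print('brass',st[i],c[i],np.median(p,0)); r=cv2.minAreaRect(vu[:,::-1].astype(np.float32)); print(r)
        pz=np.median(p[:,2]); q=p[abs(p[:,2]-pz)<.012]; d=np.linalg.svd(q-q.mean(0))[2][0]; t=(q-q.mean(0))@d; print(d,q.mean(0),t.min(),t.max(),np.percentile(q[:,2],[5,50,95]))
for nm,reg in(('top',(380,215,430,245)),('side',(250,315,290,365))):
    s=snap(nm); w=cloud(s); hsv=cv2.cvtColor(s['frame'],cv2.COLOR_RGB2HSV)
    a,b,c2,d=reg; m=cv2.inRange(hsv,(0,120,50),(8,255,255))|cv2.inRange(hsv,(170,120,50),(180,255,255))
    n,l,st,c=cv2.connectedComponentsWithStats(m)
    for i in range(1,n):
        if st[i,4]>15: print(nm,st[i],c[i],np.nanmedian(w[l==i],0),ray(s,*c[i],.02))
    if nm=='top':
        # cap
        k=w[215:245,390:425].reshape(-1,3); k=k[k[:,2]>.05]; print('cap',len(k),k.mean(0),k.max(0),k.min(0))
        cr=s['frame'][180:275,330:450]; A=cv2.resize(cr,None,fx=3.2,fy=3.2)
        cr=s['frame'][95:245,110:280]; B=cv2.resize(cr,None,fx=2.35,fy=2.35)
        H=max(A.shape[0],B.shape[0]); A=cv2.copyMakeBorder(A,0,H-A.shape[0],0,0,0); B=cv2.copyMakeBorder(B,0,H-B.shape[0],0,0,0)
        save('crop1',np.hstack([A,B])); 
        for (u,v) in [(130,130),(123,143),(233,108),(242,137),(135,170),(200,150),(190,180),(150,233),(263,197),(200,40+300)]: print((u,v),w[v,u])
```

```text
brass [181 190  39  17 139] [200.18705036 197.88489209] [0.53646106 0.08799233 0.13568496]
((200.15078735351562, 197.90713500976562), (3.3342180252075195, 40.84416961669922), 69.67686462402344)
[-0.32697395  0.94502696  0.00347667] [0.53667126 0.08778778 0.13554761] -0.0388863227598838 0.038850947581674664 [0.13220981 0.13568496 0.13836402]
brass [152 193 112  43 205] [207.75609756 214.29268293] [0.50986218 0.07797083 0.10248717]
((207.62454223632812, 214.33587646484375), (1.7172164916992188, 118.67760467529297), 69.6559066772461)
[-0.32428334  0.94595761 -0.00212435] [0.50957367 0.07841614 0.1025463 ] -0.1160691346559185 0.11620489985479601 [0.09974958 0.10248717 0.10589706]
top [390 196  10   9  38] [393.07894737 201.10526316] [ 0.53784987 -0.29863472  0.02093045] [ 0.53844031 -0.29973432  0.02      ]
top [397 222  15  15  89] [401.75280899 230.21348315] [ 0.47444177 -0.31075383  0.03223423] [ 0.47648115 -0.31398656  0.02      ]
cap 85 [ 0.47743421 -0.31978531  0.06033263] [ 0.48668632 -0.31132487  0.06573466] [ 0.46869733 -0.33034207  0.05232883]
(130, 130) [ 0.72024035  0.26829135 -0.00148209]
(123, 143) [0.66035227 0.25019813 0.10190567]
(233, 108) [0.76210799 0.03738774 0.00091599]
(242, 137) [0.66952828 0.01053597 0.08511854]
(135, 170) [0.61251753 0.23567394 0.06488045]
(200, 150) [0.64531878 0.09686864 0.08428493]
(190, 180) [0.58219617 0.11618573 0.09001246]
(150, 233) [ 0.48818697  0.21999095 -0.00076124]
(263, 197) [ 0.55693888 -0.02586038  0.01281744]
(200, 340) [ 0.26160514  0.11219841 -0.00108333]
side [299 327  11  16 127] [303.87401575 335.08661417] [ 0.53948209 -0.3143569   0.01846729] [ 0.53922201 -0.3158274   0.02      ]
side [260 333  17  24 299] [268.15384615 346.1638796 ] [ 0.47619995 -0.33314712  0.02595295] [ 0.47718427 -0.32838097  0.02      ]
```

View pics/crop1.png

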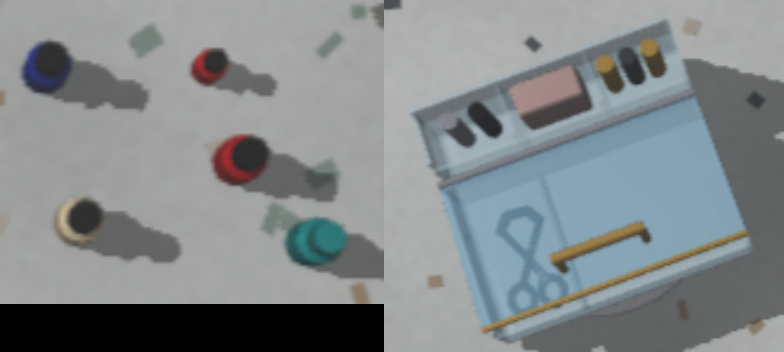

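The crop confirms that the larger red bottle (crop 240,160) is distinct from the small red and turquoise ones. Nothing sits closer to the bar than its posts. Next I plan the approach.

```bash
cat > plan.py <<'E'
from h import *
from scipy.spatial.transform import Rotation as Ro
PSI=0.332; XW=np.array([np.cos(PSI),np.sin(PSI),0]); YW=np.array([-XW[1],XW[0],0]); Z=np.array([0,0,1.])
BAR=np.array([.537,.088,.131]); A0=.118
def barp(a): # (along xw, z) rel. hinge
    return np.array([-.112*np.cos(a)+.034*np.sin(a), .112*np.sin(a)+.034*np.cos(a)])
HINGE=BAR-barp(A0)[0]*XW; HINGE[2]=.084
WELL=HINGE-.038*YW-.069*XW; WELL[2]=.016
def down(yaw,tilt=0): # tool y at yaw, z down, tilt about tool x
    y=np.array([np.cos(yaw),np.sin(yaw),0]); z=-Z
    return Ro.from_matrix(np.stack([np.cross(y,z),y,z],1))*Ro.from_rotvec([tilt,0,0])
def rows(wps,p=None,R=None):
    """wps: (pos,Ro,nrows); prints increments, straight between waypoints"""
    o=bot.observe(); p=np.array(o['tcp_pos']) if p is None else p; R=Ro.from_quat(o['tool_rot']) if R is None else R
    k=0
    for q,S,n in wps:
        p0,R0=p.copy(),R; dv=(R0.inv()*S).as_rotvec()
        for i in range(1,n+1):
            tp=p0+(q-p0)*i/n; tR=R0*Ro.from_rotvec(dv*i/n)
            d=np.round(R.inv().apply(tp-p)/.1,2); a=np.round((R.inv()*tR).as_rotvec()/np.radians(30),2)
            p=p+R.apply(d*.1); R=R*Ro.from_rotvec(a*np.radians(30)); k+=1
            print(k,(d+0.).tolist(),(a+0.).tolist(),'<<' if np.linalg.norm(d)>.41 or np.linalg.norm(a)>.235 else '')
    print('end',p.round(4),R.as_quat().round(3)); return p,R
E
python3 - <<'E'
from plan import *
print(HINGE,WELL)
rows([(BAR+[0,0,.08],down(PSI),20)])
E
```

```text
[0.63836352 0.12294619 0.084     ] [0.58551695 0.0645318  0.016     ]
1 [-0.25, -0.2, 0.0] [0.0, 0.0, 0.09] 
2 [-0.25, -0.18, 0.0] [0.0, 0.0, 0.09] 
3 [-0.26, -0.17, 0.01] [0.0, 0.0, 0.1] 
4 [-0.28, -0.16, 0.0] [0.0, 0.0, 0.09] 
5 [-0.28, -0.15, 0.0] [0.0, 0.0, 0.09] 
6 [-0.28, -0.13, 0.0] [0.0, 0.0, 0.09] 
7 [-0.29, -0.12, 0.0] [0.0, 0.0, 0.09] 
8 [-0.3, -0.1, 0.0] [0.0, 0.0, 0.09] 
9 [-0.3, -0.09, 0.01] [0.0, 0.0, 0.1] 
10 [-0.31, -0.08, 0.0] [0.0, 0.0, 0.09] 
11 [-0.31, -0.06, 0.0] [0.0, 0.0, 0.09] 
12 [-0.31, -0.04, 0.0] [0.0, 0.0, 0.09] 
13 [-0.31, -0.03, 0.0] [0.0, 0.0, 0.09] 
14 [-0.31, -0.02, 0.0] [0.0, 0.0, 0.09] 
15 [-0.32, 0.0, 0.01] [0.0, 0.0, 0.1] 
16 [-0.31, 0.02, 0.0] [0.0, 0.0, 0.09] 
17 [-0.32, 0.03, 0.0] [0.0, 0.0, 0.09] 
18 [-0.31, 0.04, 0.0] [0.0, 0.0, 0.09] 
19 [-0.31, 0.06, 0.0] [0.0, 0.0, 0.09] 
20 [-0.3, 0.08, 0.01] [0.0, 0.0, 0.09] 
end [0.5372 0.0884 0.2105] [ 0.58   0.815 -0.     0.   ]
```

{"fn": "send_rows", "kwargs": {
  "increments": [
    {"offset":[-0.25,-0.2,0],"angular":[0,0,0.09],"hand":-0.1},
    {"offset":[-0.25,-0.18,0],"angular":[0,0,0.09],"hand":-0.1},
    {"offset":[-0.26,-0.17,0.01],"angular":[0,0,0.1],"hand":-0.1},
    {"offset":[-0.28,-0.16,0],"angular":[0,0,0.09],"hand":-0.1},
    {"offset":[-0.28,-0.15,0],"angular":[0,0,0.09],"hand":-0.1}
  ]
}}

```text
time_s: 0.67
tcp_pos: [0.264, 0.4709, 0.2135]
tool_rot: [0.258, 0.966, -0.0, 0.0]
force: [0.2, 0.2, -0.2]
gripper_width: 0.0607
finger_force: 0.0
```

{"fn": "send_rows", "kwargs": {
  "increments": [
    {"offset":[-0.28,-0.13,0],"angular":[0,0,0.09],"hand":-0.1},
    {"offset":[-0.29,-0.12,0],"angular":[0,0,0.09],"hand":-0.1},
    {"offset":[-0.3,-0.1,0],"angular":[0,0,0.09],"hand":-0.1},
    {"offset":[-0.3,-0.09,0.01],"angular":[0,0,0.1],"hand":-0.1},
    {"offset":[-0.31,-0.08,0],"angular":[0,0,0.09],"hand":-0.1}
  ]
}}

```text
time_s: 1.08
tcp_pos: [0.3551, 0.3427, 0.2126]
tool_rot: [0.372, 0.928, 0.0, 0.0]
force: [0.3, -0.1, 0.8]
gripper_width: 0.0411
finger_force: 0.0
```

{"fn": "send_rows", "kwargs": {
  "increments": [
    {"offset":[-0.31,-0.06,0],"angular":[0,0,0.09],"hand":-0.1},
    {"offset":[-0.31,-0.04,0],"angular":[0,0,0.09],"hand":-0.1},
    {"offset":[-0.31,-0.03,0],"angular":[0,0,0.09],"hand":-0.1},
    {"offset":[-0.31,-0.02,0],"angular":[0,0,0.09],"hand":-0.1},
    {"offset":[-0.32,0,0.01],"angular":[0,0,0.1],"hand":-0.1}
  ]
}}

```text
time_s: 1.5
tcp_pos: [0.4464, 0.2148, 0.2119]
tool_rot: [0.481, 0.877, 0.0, 0.0]
force: [0.1, 0.3, 0.3]
gripper_width: 0.0412
finger_force: 0.0
```

{"fn": "send_rows", "kwargs": {
  "increments": [
    {"offset":[-0.31,0.02,0],"angular":[0,0,0.09],"hand":-0.1},
    {"offset":[-0.32,0.03,0],"angular":[0,0,0.09],"hand":-0.1},
    {"offset":[-0.31,0.04,0],"angular":[0,0,0.09],"hand":-0.1},
    {"offset":[-0.31,0.06,0],"angular":[0,0,0.09],"hand":-0.1},
    {"offset":[-0.3,0.08,0.01],"angular":[0,0,0.09],"hand":-0.1}
  ]
}}

```text
time_s: 1.92
tcp_pos: [0.538, 0.087, 0.2108]
tool_rot: [0.581, 0.814, 0.0, 0.0]
force: [0.4, 1.1, 0.8]
gripper_width: 0.0409
finger_force: 0.0
```

{"fn": "send_rows", "kwargs": {
  "increments": [
    {"offset":[0,0,0.28],"angular":[0,0,0],"hand":-0.1},
    {"offset":[0,0,0.26],"angular":[0,0,0],"hand":-0.1},
    {"offset":[0,0,0.2],"angular":[0,0,0],"hand":-0.1},
    {"offset":[0,0,0.14],"angular":[0,0,0],"hand":-0.1},
    {"offset":[0,0,0.06],"angular":[0,0,0],"hand":-0.1}
  ]
}}

```text
time_s: 2.33
tcp_pos: [0.536, 0.0882, 0.1144]
tool_rot: [0.58, 0.815, -0.001, -0.001]
force: [0.2, -0.1, 0.2]
gripper_width: 0.0411
finger_force: 0.0
```

Run:
```python
from h import *
s=snap('side'); save('side1',cv2.resize(s['frame'][110:240,210:370],None,fx=4,fy=4)); print(bot.observe()['tcp_pos'],bot.observe()['force'])
```

```text
[0.53598888 0.08829892 0.11442161] [ 0.40024382  0.77515265 -0.14727249]
```

View pics/side1.png

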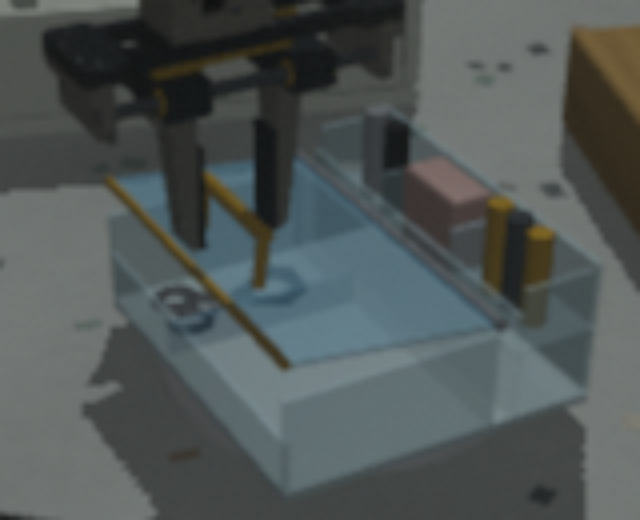

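The bar lies between the open fingers, mid-length and clear of both posts. I close on it and plan the arc.

{"fn": "send_rows", "kwargs": {
  "increments": [
    {"offset":[0,0,0],"angular":[0,0,0],"hand":-1},
    {"offset":[0,0,0],"angular":[0,0,0],"hand":-1},
    {"offset":[0,0,0],"angular":[0,0,0],"hand":-1},
    {"offset":[0,0,0],"angular":[0,0,0],"hand":-1},
    {"offset":[0,0,0],"angular":[0,0,0],"hand":-1}
  ]
}}

```text
time_s: 2.8
tcp_pos: [0.5377, 0.0887, 0.1174]
tool_rot: [0.58, 0.815, 0.0, 0.0]
force: [-3.5, -0.6, 1.0]
gripper_width: 0.01
finger_force: 2.9
```

Run:
```python
from plan import *
o=bot.observe(); print(o['gripper_width'],o['finger_force'],o['force'],o['tcp_pos'])
# bar is 16 mm up from the TCP along the tool axis
W=[]; N=30
off=.131-o['tcp_pos'][2]; base=o['tcp_pos']
y0=(base-HINGE)@YW
for i in range(1,N+1):
    a=A0+(2.02-A0)*i/N; t=.44*i/N
    b=barp(a); B=HINGE+b[0]*XW+y0*YW+b[1]*Z; R=down(PSI,t)
    W.append((B+R.apply([0,0,off]),R,1))
rows(W)
```

```text
0.010014725237544786 2.89332814514637 [-3.53820712 -0.59868752  0.96552921] [0.53773367 0.08868593 0.11736412]
1 [0.0, 0.02, -0.07] [0.03, 0.0, 0.0] 
2 [0.0, 0.03, -0.06] [0.03, 0.0, 0.0] 
3 [0.0, 0.04, -0.07] [0.03, 0.0, 0.0] 
4 [0.0, 0.04, -0.06] [0.02, 0.0, 0.0] 
5 [0.0, 0.04, -0.06] [0.03, 0.0, 0.0] 
6 [0.0, 0.05, -0.05] [0.03, 0.0, 0.0] 
7 [0.0, 0.04, -0.06] [0.03, 0.0, 0.0] 
8 [0.0, 0.06, -0.05] [0.03, 0.0, 0.0] 
9 [0.0, 0.05, -0.05] [0.02, 0.0, 0.0] 
10 [0.0, 0.05, -0.05] [0.03, 0.0, 0.0] 
11 [0.0, 0.06, -0.04] [0.03, 0.0, 0.0] 
12 [0.0, 0.06, -0.04] [0.03, 0.0, 0.0] 
13 [0.0, 0.06, -0.04] [0.03, 0.0, 0.0] 
14 [0.0, 0.07, -0.04] [0.02, 0.0, 0.0] 
15 [0.0, 0.06, -0.03] [0.03, 0.0, 0.0] 
16 [0.0, 0.07, -0.03] [0.03, 0.0, 0.0] 
17 [0.0, 0.07, -0.02] [0.03, 0.0, 0.0] 
18 [0.0, 0.06, -0.02] [0.03, 0.0, 0.0] 
19 [0.0, 0.07, -0.02] [0.02, 0.0, 0.0] 
20 [0.0, 0.07, -0.02] [0.03, 0.0, 0.0] 
21 [0.0, 0.08, -0.01] [0.03, 0.0, 0.0] 
22 [0.0, 0.07, -0.01] [0.03, 0.0, 0.0] 
23 [0.0, 0.07, 0.0] [0.03, 0.0, 0.0] 
24 [0.0, 0.07, 0.0] [0.02, 0.0, 0.0] 
25 [0.0, 0.07, 0.0] [0.03, 0.0, 0.0] 
26 [0.0, 0.08, 0.01] [0.03, 0.0, 0.0] 
27 [0.0, 0.07, 0.01] [0.03, 0.0, 0.0] 
28 [0.0, 0.07, 0.01] [0.03, 0.0, 0.0] 
29 [0.0, 0.07, 0.02] [0.02, 0.0, 0.0] 
30 [0.0, 0.07, 0.02] [0.03, 0.0, 0.0] 
end [0.7078 0.1477 0.1579] [ 0.566  0.795 -0.177 -0.126]
```

{"fn": "send_rows", "kwargs": {
  "increments": [
    {"offset":[0,0.02,-0.07],"angular":[0.03,0,0],"hand":-1},
    {"offset":[0,0.03,-0.06],"angular":[0.03,0,0],"hand":-1},
    {"offset":[0,0.04,-0.07],"angular":[0.03,0,0],"hand":-1},
    {"offset":[0,0.04,-0.06],"angular":[0.02,0,0],"hand":-1},
    {"offset":[0,0.04,-0.06],"angular":[0.03,0,0],"hand":-1}
  ]
}}

```text
time_s: 3.22
tcp_pos: [0.5546, 0.0945, 0.1481]
tool_rot: [0.579, 0.814, -0.03, -0.021]
force: [3.5, -0.0, -8.1]
gripper_width: 0.0088
finger_force: 30.0
```

{"fn": "send_rows", "kwargs": {
  "increments": [
    {"offset":[0,0.05,-0.05],"angular":[0.03,0,0],"hand":-1},
    {"offset":[0,0.04,-0.06],"angular":[0.03,0,0],"hand":-1},
    {"offset":[0,0.06,-0.05],"angular":[0.03,0,0],"hand":-1},
    {"offset":[0,0.05,-0.05],"angular":[0.02,0,0],"hand":-1},
    {"offset":[0,0.05,-0.05],"angular":[0.03,0,0],"hand":-1}
  ]
}}

```text
time_s: 3.63
tcp_pos: [0.5789, 0.1028, 0.1715]
tool_rot: [0.578, 0.812, -0.061, -0.044]
force: [-2.6, -2.5, 0.6]
gripper_width: 0.0088
finger_force: 30.0
```

{"fn": "send_rows", "kwargs": {
  "increments": [
    {"offset":[0,0.06,-0.04],"angular":[0.03,0,0],"hand":-1},
    {"offset":[0,0.06,-0.04],"angular":[0.03,0,0],"hand":-1},
    {"offset":[0,0.06,-0.04],"angular":[0.03,0,0],"hand":-1},
    {"offset":[0,0.07,-0.04],"angular":[0.02,0,0],"hand":-1},
    {"offset":[0,0.06,-0.03],"angular":[0.03,0,0],"hand":-1}
  ]
}}

```text
time_s: 4.05
tcp_pos: [0.6116, 0.1139, 0.186]
tool_rot: [0.576, 0.81, -0.091, -0.064]
force: [-3.1, -3.1, 4.3]
gripper_width: 0.0085
finger_force: 30.0
```

{"fn": "send_rows", "kwargs": {
  "increments": [
    {"offset":[0,0.07,-0.03],"angular":[0.03,0,0],"hand":-1},
    {"offset":[0,0.07,-0.02],"angular":[0.03,0,0],"hand":-1},
    {"offset":[0,0.06,-0.02],"angular":[0.03,0,0],"hand":-1},
    {"offset":[0,0.07,-0.02],"angular":[0.02,0,0],"hand":-1},
    {"offset":[0,0.07,-0.02],"angular":[0.03,0,0],"hand":-1}
  ]
}}

```text
time_s: 4.47
tcp_pos: [0.6458, 0.1257, 0.1879]
tool_rot: [0.574, 0.806, -0.12, -0.085]
force: [-1.4, -2.4, 3.5]
gripper_width: 0.0089
finger_force: 30.0
```

Run:
```python
from h import *
s=snap('side'); save('side2',cv2.resize(s['frame'][90:240,210:380],None,fx=4,fy=4)); print(bot.observe()['tcp_pos'],bot.observe()['force'])
```

```text
[0.64717505 0.12613744 0.18755263] [ 0.70348754 -1.47028724  7.88932664]
```

View pics/side2.png

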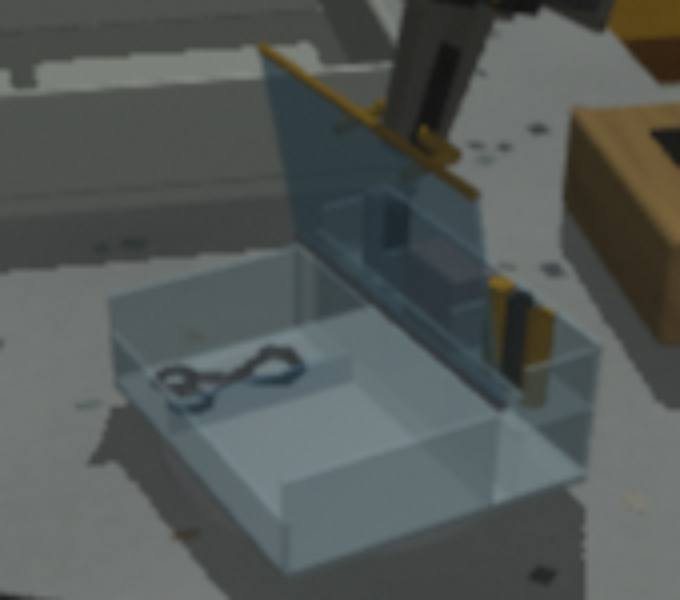

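The flap is near upright (free edge 265,45–478,195) and the fingers still hold the bar at (425,135). I continue to the stop.

{"fn": "send_rows", "kwargs": {
  "increments": [
    {"offset":[0,0.08,-0.01],"angular":[0.03,0,0],"hand":-1},
    {"offset":[0,0.07,-0.01],"angular":[0.03,0,0],"hand":-1},
    {"offset":[0,0.07,0],"angular":[0.03,0,0],"hand":-1},
    {"offset":[0,0.07,0],"angular":[0.02,0,0],"hand":-1},
    {"offset":[0,0.07,0],"angular":[0.03,0,0],"hand":-1}
  ]
}}

```text
time_s: 4.93
tcp_pos: [0.6789, 0.137, 0.1781]
tool_rot: [0.57, 0.801, -0.149, -0.105]
force: [0.1, -2.9, 5.2]
gripper_width: 0.0088
finger_force: 30.0
```

{"fn": "send_rows", "kwargs": {
  "increments": [
    {"offset":[0,0.08,0.01],"angular":[0.03,0,0],"hand":-1},
    {"offset":[0,0.07,0.01],"angular":[0.03,0,0],"hand":-1},
    {"offset":[0,0.07,0.01],"angular":[0.03,0,0],"hand":-1},
    {"offset":[0,0.07,0.02],"angular":[0.02,0,0],"hand":-1},
    {"offset":[0,0.07,0.02],"angular":[0.03,0,0],"hand":-1}
  ]
}}

```text
time_s: 5.35
tcp_pos: [0.7069, 0.1466, 0.1584]
tool_rot: [0.566, 0.795, -0.179, -0.127]
force: [-24.8, -11.6, 45.5]
gripper_width: 0.0088
finger_force: 30.0
```

Run:
```python
from plan import *
s=snap('side'); save('side3',cv2.resize(s['frame'][90:240,210:380],None,fx=4,fy=4)); o=bot.observe(); print(o)
R=Ro.from_quat(o['tool_rot']); B=o['tcp_pos']-R.apply([0,0,.0145])-HINGE; print(B@XW,B[2],barp(1.9),barp(2.0))
print(np.arctan2(B[2],-B@XW)-np.arctan2(.034,.112))
```

```text
{'time_s': 5.4, 'joint_pos': array([ 0.22607642,  0.82726234,  1.03001211, -0.04817212,  1.72941898,
       -0.10405045]), 'joint_velocities': array([-0.00048399, -0.02519083,  0.03412512,  0.00511543, -0.06454748,
       -0.00210575]), 'tau': array([ 2.76074924e+00, -7.71695352e+01, -3.13346887e+01,  1.45265177e+00,
       -2.95850448e+00, -5.01854823e-02]), 'tcp_pos': array([0.70631275, 0.14646186, 0.15876422]), 'tool_rot': array([ 0.56555482,  0.7942808 , -0.18117627, -0.12822215]), 'force': array([-6.13663791, -5.19153506, 12.89190538]), 'moment': array([-1.24110888,  1.9628946 ,  0.20847265]), 'finger_force': 29.999915957450867, 'gripper_width': 0.009101303359226636}
0.07817944211121731 0.08783551476844119 [0.06838263 0.09499376] [0.07752456 0.08769232]
2.00336597059427
```

The spike at the end and the computed 2.0 rad say the flap is on its stop. I open slightly and withdraw along the flap.

{"fn": "send_rows", "kwargs": {
  "increments": [
    {"offset":[0,0,0],"angular":[0,0,0],"hand":-0.57},
    {"offset":[0,0,0],"angular":[0,0,0],"hand":-0.57},
    {"offset":[0,0,0],"angular":[0,0,0],"hand":-0.57},
    {"offset":[0,0,-0.05],"angular":[0,0,0],"hand":-0.57},
    {"offset":[0,0,-0.1],"angular":[0,0,0],"hand":-0.57}
  ]
}}

```text
time_s: 5.82
tcp_pos: [0.7129, 0.1497, 0.1697]
tool_rot: [0.566, 0.795, -0.178, -0.127]
force: [-0.2, 0.1, -0.7]
gripper_width: 0.0196
finger_force: 0.0
```

{"fn": "send_rows", "kwargs": {
  "increments": [
    {"offset":[0,0,-0.2],"angular":[0,0,0],"hand":-0.57},
    {"offset":[0,0,-0.3],"angular":[0,0,0],"hand":-0.57},
    {"offset":[0,0,-0.3],"angular":[0,0,0],"hand":-0.57},
    {"offset":[0,0,-0.3],"angular":[0,0,0],"hand":-0.57},
    {"offset":[0,0,-0.1],"angular":[0,0,0],"hand":-0.3}
  ]
}}

```text
time_s: 6.23
tcp_pos: [0.7639, 0.1673, 0.2846]
tool_rot: [0.566, 0.796, -0.175, -0.124]
force: [-0.1, 0.1, 0.9]
gripper_width: 0.0245
finger_force: 0.0
```

Run:
```python
from plan import *
s=snap('side'); save('side4',cv2.resize(s['frame'][90:240,210:380],None,fx=4,fy=4)); o=bot.observe(); print(o['tcp_pos'],o['force'])
w=cloud(s);hsv=cv2.cvtColor(s['frame'],cv2.COLOR_RGB2HSV); m=cv2.inRange(hsv,(12,110,70),(30,255,255))>0
q=w[m]; q=q[~np.isnan(q[:,0])]; c=np.stack([(q-HINGE)@XW,(q-HINGE)@YW,q[:,2]],1); c=c[(c[:,0]>0)&(c[:,0]<.1)&(c[:,2]>.16)]; print(len(c),c[c[:,2]>.19].mean(0),c[c[:,2]<.19].mean(0))
BT=np.array([.477,-.321,0]); yaw=np.arctan2(BT[1],BT[0]); print(yaw)
p,R=rows([(np.array([.55,.03,.32]),down(0.1),8),(BT+[0,0,.13],down(yaw),12)])
```

```text
[0.76418006 0.16738788 0.28459621] [ 0.35664062 -0.32809227  2.12521292]
82 [0.07268434 0.15030114 0.26510602] [0.07986441 0.72689745 0.18763221]
-0.5923441102788203
1 [-0.07, -0.3, 0.09] [-0.1, 0.01, 0.05] 
2 [-0.09, -0.3, 0.07] [-0.11, 0.01, 0.06] 
3 [-0.09, -0.3, 0.06] [-0.1, 0.02, 0.06] 
4 [-0.1, -0.31, 0.04] [-0.1, 0.01, 0.05] 
5 [-0.11, -0.3, 0.02] [-0.1, 0.01, 0.06] 
6 [-0.12, -0.29, 0.01] [-0.11, 0.01, 0.05] 
7 [-0.13, -0.3, -0.02] [-0.1, 0.02, 0.06] 
8 [-0.14, -0.29, -0.03] [-0.1, 0.01, 0.05] 
9 [-0.28, -0.09, 0.16] [0.0, 0.0, 0.11] 
10 [-0.29, -0.07, 0.16] [0.0, 0.0, 0.11] 
11 [-0.3, -0.06, 0.16] [0.0, 0.0, 0.11] 
12 [-0.29, -0.04, 0.15] [0.0, 0.0, 0.11] 
13 [-0.3, -0.02, 0.16] [0.0, 0.0, 0.11] 
14 [-0.3, 0.0, 0.16] [0.0, 0.0, 0.11] 
15 [-0.3, 0.01, 0.16] [0.0, 0.0, 0.11] 
16 [-0.3, 0.03, 0.16] [0.0, 0.0, 0.11] 
17 [-0.29, 0.05, 0.16] [0.0, 0.0, 0.11] 
18 [-0.29, 0.06, 0.16] [0.0, 0.0, 0.11] 
19 [-0.29, 0.08, 0.15] [0.0, 0.0, 0.11] 
20 [-0.28, 0.1, 0.16] [0.0, 0.0, 0.11] 
end [ 0.4775 -0.321   0.1302] [ 0.882  0.47  -0.    -0.001]
```

View pics/side4.png

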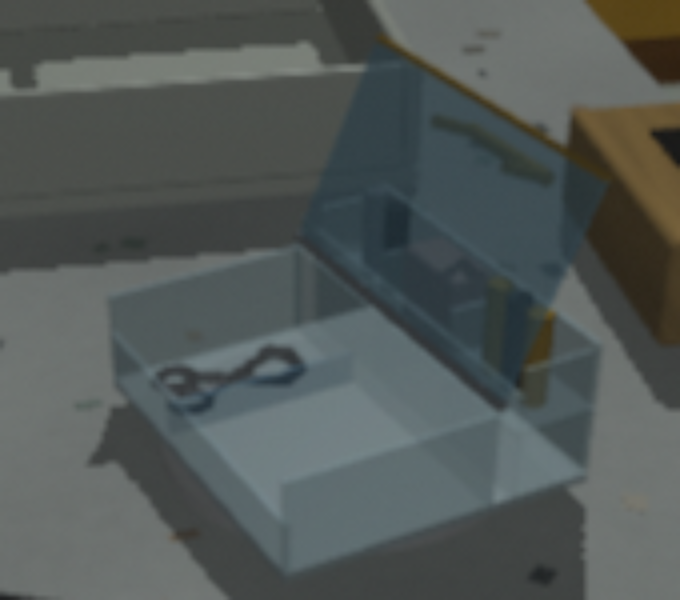

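The flap is folded back (edge 380,38–605,182), the bar is released, and nothing was dragged. Now to the bottle.

{"fn": "send_rows", "kwargs": {
  "increments": [
    {"offset":[-0.07,-0.3,0.09],"angular":[-0.1,0.01,0.05],"hand":-0.1},
    {"offset":[-0.09,-0.3,0.07],"angular":[-0.11,0.01,0.06],"hand":-0.1},
    {"offset":[-0.09,-0.3,0.06],"angular":[-0.1,0.02,0.06],"hand":-0.1},
    {"offset":[-0.1,-0.31,0.04],"angular":[-0.1,0.01,0.05],"hand":-0.1},
    {"offset":[-0.11,-0.3,0.02],"angular":[-0.1,0.01,0.06],"hand":0}
  ]
}}

```text
time_s: 6.7
tcp_pos: [0.6284, 0.0813, 0.3024]
tool_rot: [0.636, 0.766, -0.071, -0.05]
force: [1.1, 0.1, 0.9]
gripper_width: 0.0455
finger_force: 0.0
```

{"fn": "send_rows", "kwargs": {
  "increments": [
    {"offset":[-0.12,-0.29,0.01],"angular":[-0.11,0.01,0.05],"hand":0},
    {"offset":[-0.13,-0.3,-0.02],"angular":[-0.1,0.02,0.06],"hand":0},
    {"offset":[-0.14,-0.29,-0.03],"angular":[-0.1,0.01,0.05],"hand":0},
    {"offset":[-0.28,-0.09,0.16],"angular":[0,0,0.11],"hand":0},
    {"offset":[-0.29,-0.07,0.16],"angular":[0,0,0.11],"hand":0}
  ]
}}

```text
time_s: 7.12
tcp_pos: [0.5369, -0.0287, 0.2877]
tool_rot: [0.712, 0.702, -0.003, -0.002]
force: [1.1, -0.1, -0.2]
gripper_width: 0.0459
finger_force: 0.0
```

{"fn": "send_rows", "kwargs": {
  "increments": [
    {"offset":[-0.3,-0.06,0.16],"angular":[0,0,0.11],"hand":0},
    {"offset":[-0.29,-0.04,0.15],"angular":[0,0,0.11],"hand":0},
    {"offset":[-0.3,-0.02,0.16],"angular":[0,0,0.11],"hand":0},
    {"offset":[-0.3,0,0.16],"angular":[0,0,0.11],"hand":0},
    {"offset":[-0.3,0.01,0.16],"angular":[0,0,0.11],"hand":0}
  ]
}}

```text
time_s: 7.53
tcp_pos: [0.5065, -0.1765, 0.2069]
tool_rot: [0.806, 0.592, -0.005, -0.003]
force: [0.0, 0.9, 0.1]
gripper_width: 0.0457
finger_force: 0.0
```

{"fn": "send_rows", "kwargs": {
  "increments": [
    {"offset":[-0.3,0.03,0.16],"angular":[0,0,0.11],"hand":0},
    {"offset":[-0.29,0.05,0.16],"angular":[0,0,0.11],"hand":0},
    {"offset":[-0.29,0.06,0.16],"angular":[0,0,0.11],"hand":0},
    {"offset":[-0.29,0.08,0.15],"angular":[0,0,0.11],"hand":0},
    {"offset":[-0.28,0.1,0.16],"angular":[0,0,0.11],"hand":0}
  ]
}}

```text
time_s: 7.95
tcp_pos: [0.476, -0.3227, 0.1285]
tool_rot: [0.883, 0.47, -0.006, -0.002]
force: [0.3, -0.2, 0.7]
gripper_width: 0.0458
finger_force: 0.0
```

Run:
```python
from plan import *
o=bot.observe(); print(o['tcp_pos'],o['tool_rot'],o['gripper_width'])
s=snap('side'); save('side5',cv2.resize(s['frame'][240:400,190:360],None,fx=3.5,fy=3.5))
w=cloud(s); hsv=cv2.cvtColor(s['frame'],cv2.COLOR_RGB2HSV)
m=cv2.inRange(hsv,(0,120,50),(8,255,255))|cv2.inRange(hsv,(170,120,50),(180,255,255))
n,l,st,c=cv2.connectedComponentsWithStats(m)
for i in range(1,n):
    if st[i,4]>60: print(st[i],c[i],np.nanmedian(w[l==i],0),ray(s,*c[i],.018))
s=snap('top'); w=cloud(s); hsv=cv2.cvtColor(s['frame'],cv2.COLOR_RGB2HSV)
m=cv2.inRange(hsv,(12,110,70),(30,255,255))>0; q=w[m]; q=q[~np.isnan(q[:,0])]
c=np.stack([(q-HINGE)@XW,(q-HINGE)@YW,q[:,2]-.084],1); c=c[(abs(c[:,1])<.125)&(c[:,0]>0)&(c[:,2]>.1)&(c[:,0]<.12)]
print(len(c),np.median(c,0),'edge angle',np.pi-np.arctan2(np.median(c[:,2]),np.median(c[:,0])))
```

```text
[ 0.47600628 -0.32274054  0.12847962] [ 0.88263123  0.4700258  -0.00584438 -0.00192276] 0.04580248695622882
[299 327  11  16 126] [303.87301587 335.11904762] [ 0.5393303  -0.31441031  0.01821915] [ 0.53958715 -0.31436045  0.018     ]
[260 333  17  24 300] [268.12       346.14333333] [ 0.47613836 -0.33273616  0.02576337] [ 0.47730071 -0.3268441   0.018     ]
340 [0.05637392 0.00071912 0.12569786] edge angle 1.9923917596562077
```

View pics/side5.png

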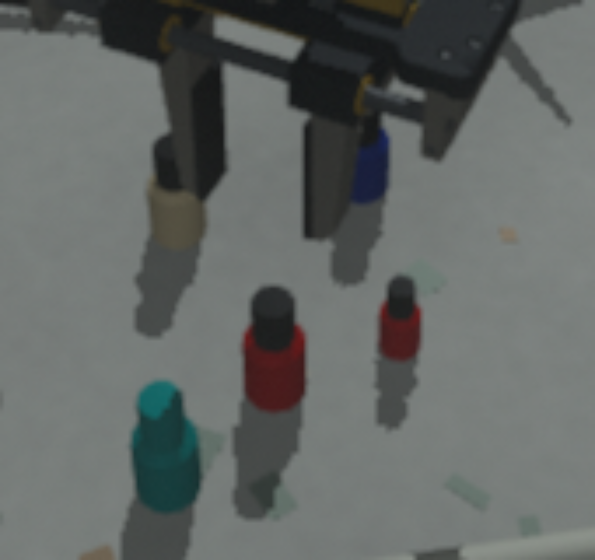

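The gripper is above the larger red bottle (crop 275,350), with the fingers clear of its neighbours. The flap edge measures 1.99 rad, on its stop. I descend onto the cap.

{"fn": "send_rows", "kwargs": {
  "increments": [
    {"offset":[0.02,0,0.25],"angular":[0,0,0],"hand":0},
    {"offset":[0,0,0.25],"angular":[0,0,0],"hand":0},
    {"offset":[0,0,0.2],"angular":[0,0,0],"hand":0},
    {"offset":[0,0,0.15],"angular":[0,0,0],"hand":0},
    {"offset":[0,0,0.06],"angular":[0,0,0],"hand":0}
  ]
}}

```text
time_s: 8.47
tcp_pos: [0.4757, -0.3184, 0.0364]
tool_rot: [0.882, 0.472, -0.007, -0.003]
force: [-0.7, 1.1, -0.7]
gripper_width: 0.0458
finger_force: 0.0
```

Run:
```python
from plan import *
s=snap('side'); save('side6',cv2.resize(s['frame'][260:400,200:350],None,fx=4,fy=4)); print(bot.observe()['tcp_pos'],bot.observe()['tool_rot'])
```

```text
[ 0.47571365 -0.31850309  0.03631943] [ 0.88170896  0.47173532 -0.00657741 -0.00344002]
```

View pics/side6.png

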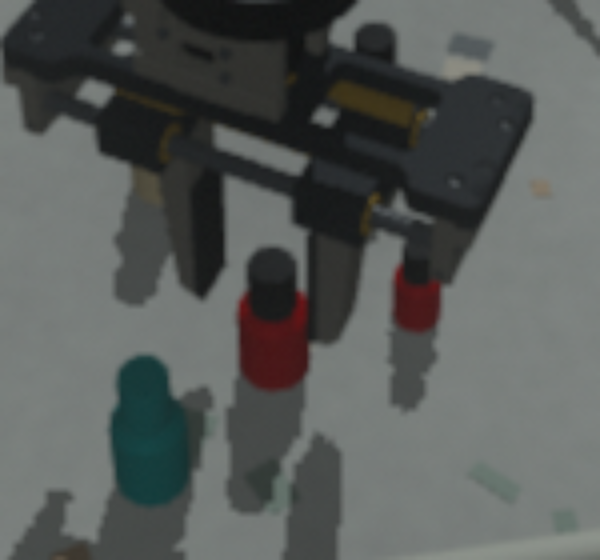

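The fingers straddle the cap. I square up a slight 0.8° tilt and close.

{"fn": "send_rows", "kwargs": {
  "increments": [
    {"offset":[0,0,0],"angular":[-0.02,0.02,0],"hand":0},
    {"offset":[0,0,0],"angular":[0,0,0],"hand":-0.5},
    {"offset":[0,0,0],"angular":[0,0,0],"hand":-1},
    {"offset":[0,0,0],"angular":[0,0,0],"hand":-1},
    {"offset":[0,0,0],"angular":[0,0,0],"hand":-1}
  ]
}}

```text
time_s: 8.93
tcp_pos: [0.4771, -0.3203, 0.0389]
tool_rot: [0.882, 0.471, 0.001, 0.001]
force: [0.5, -0.8, -0.4]
gripper_width: 0.0211
finger_force: 0.2
```

{"fn": "send_rows", "kwargs": {
  "increments": [
    {"offset":[0,0,0],"angular":[0,0,0],"hand":-1},
    {"offset":[0,0,0],"angular":[0,0,0],"hand":-1},
    {"offset":[0,0,-0.05],"angular":[0,0,0],"hand":-1},
    {"offset":[0,0,-0.15],"angular":[0,0,0],"hand":-1},
    {"offset":[0,0,-0.2],"angular":[0,0,0],"hand":-1}
  ]
}}

```text
time_s: 9.35
tcp_pos: [0.4754, -0.3192, 0.0772]
tool_rot: [0.882, 0.471, 0.0, -0.001]
force: [0.6, -0.3, -1.0]
gripper_width: 0.0193
finger_force: 30.0
```

Run:
```python
from plan import *
s=snap('side'); save('side7',cv2.resize(s['frame'][230:400,200:370],None,fx=3.5,fy=3.5)); o=bot.observe(); print(o['tcp_pos'],o['tool_rot'],o['gripper_width'],o['finger_force'])
T=WELL-.025*XW-.005*YW; print(T,np.arctan2(T[1],T[0]))
# align closing with well y? radial is closest; keep closing along well x - use yaw PSI-ish radial
rows([(np.array([.48,-.31,.2]),down(-.59),4),(np.array([T[0],T[1],.2]),down(.11),16)])
```

```text
[ 0.47765799 -0.3207631   0.08164942] [0.88196919 0.47130246 0.00170893 0.00119289] 0.01924789514083434 29.99963253736496
[0.56351182 0.05165648 0.016     ] 0.09141336896980688
1 [0.03, -0.01, -0.3] [0.0, 0.0, 0.0] 
2 [0.02, -0.01, -0.29] [0.0, 0.0, 0.0] 
3 [0.03, -0.01, -0.3] [0.01, 0.0, 0.0] 
4 [0.02, -0.01, -0.29] [0.0, 0.0, 0.0] 
5 [0.22, -0.08, 0.0] [0.0, 0.0, -0.08] 
6 [0.22, -0.08, 0.0] [0.0, 0.0, -0.09] 
7 [0.22, -0.06, 0.0] [0.0, 0.0, -0.08] 
8 [0.23, -0.05, 0.0] [0.0, 0.0, -0.08] 
9 [0.23, -0.04, 0.0] [0.0, 0.0, -0.09] 
10 [0.23, -0.04, 0.0] [0.0, 0.0, -0.08] 
11 [0.23, -0.02, 0.0] [0.0, 0.0, -0.08] 
12 [0.23, -0.01, 0.0] [0.0, 0.0, -0.09] 
13 [0.23, -0.01, 0.0] [0.0, 0.0, -0.08] 
14 [0.23, 0.01, 0.0] [0.0, 0.0, -0.08] 
15 [0.23, 0.02, 0.0] [0.0, 0.0, -0.09] 
16 [0.23, 0.03, 0.0] [0.0, 0.0, -0.08] 
17 [0.23, 0.03, 0.0] [0.0, 0.0, -0.09] 
18 [0.23, 0.05, 0.0] [0.0, 0.0, -0.08] 
19 [0.23, 0.06, 0.0] [0.0, 0.0, -0.08] 
20 [0.22, 0.07, 0.01] [0.0, 0.0, -0.09] 
end [0.5638 0.0519 0.1995] [ 0.666  0.746  0.001 -0.001]
```

View pics/side7.png

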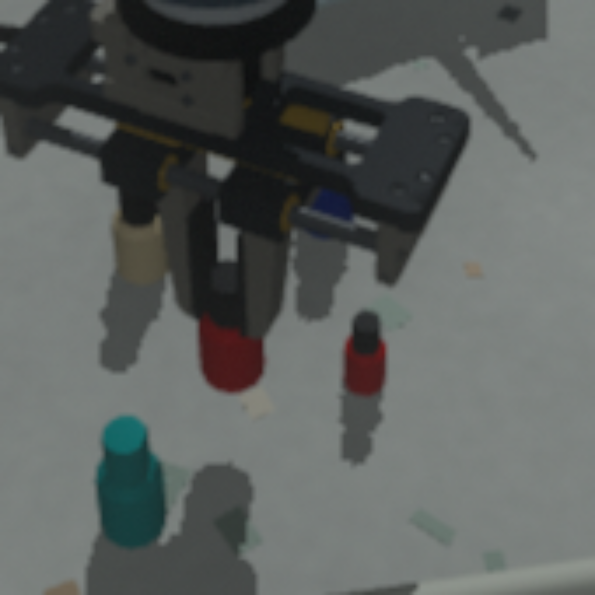

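The bottle is lifted upright by its cap (crop 230,340). I carry it to the well, aiming a little toward the front so the gripper body clears the upper tier.

Run:
```python
from plan import *
T=WELL-.037*XW; print(T)
rows([(np.array([.48,-.31,.18]),down(-.59),4),(np.array([T[0],T[1],.18]),down(.20),16)])
```

```text
[0.55053744 0.05247223 0.016     ]
1 [0.03, -0.01, -0.25] [0.0, 0.0, 0.0] 
2 [0.02, -0.01, -0.24] [0.0, 0.0, 0.0] 
3 [0.03, -0.01, -0.25] [0.01, 0.0, 0.0] 
4 [0.02, -0.01, -0.24] [0.0, 0.0, 0.0] 
5 [0.21, -0.09, 0.0] [0.0, 0.0, -0.09] 
6 [0.22, -0.08, 0.0] [0.0, 0.0, -0.1] 
7 [0.22, -0.07, 0.0] [0.0, 0.0, -0.09] 
8 [0.22, -0.05, 0.0] [0.0, 0.0, -0.1] 
9 [0.23, -0.05, 0.0] [0.0, 0.0, -0.09] 
10 [0.23, -0.03, 0.0] [0.0, 0.0, -0.1] 
11 [0.23, -0.02, 0.0] [0.0, 0.0, -0.09] 
12 [0.23, -0.02, 0.0] [0.0, 0.0, -0.09] 
13 [0.23, 0.0, 0.0] [0.0, 0.0, -0.1] 
14 [0.23, 0.01, 0.0] [0.0, 0.0, -0.09] 
15 [0.23, 0.03, 0.0] [0.0, 0.0, -0.1] 
16 [0.23, 0.03, 0.0] [0.0, 0.0, -0.09] 
17 [0.23, 0.05, 0.0] [0.0, 0.0, -0.09] 
18 [0.22, 0.05, 0.0] [0.0, 0.0, -0.1] 
19 [0.22, 0.07, 0.0] [0.0, 0.0, -0.09] 
20 [0.22, 0.08, 0.01] [0.0, 0.0, -0.1] 
end [0.5509 0.0526 0.1795] [ 0.632  0.775  0.001 -0.001]
```

{"fn": "send_rows", "kwargs": {
  "increments": [
    {"offset":[0.03,-0.01,-0.25],"angular":[0,0,0],"hand":-1},
    {"offset":[0.02,-0.01,-0.24],"angular":[0,0,0],"hand":-1},
    {"offset":[0.03,-0.01,-0.25],"angular":[0,0,0],"hand":-1},
    {"offset":[0.02,-0.01,-0.24],"angular":[0,0,0],"hand":-1},
    {"offset":[0.21,-0.09,0],"angular":[0,0,-0.09],"hand":-1}
  ]
}}

```text
time_s: 9.82
tcp_pos: [0.485, -0.2904, 0.1808]
tool_rot: [0.871, 0.491, 0.003, 0.004]
force: [1.2, -1.4, 0.6]
gripper_width: 0.0194
finger_force: 30.0
```

{"fn": "send_rows", "kwargs": {
  "increments": [
    {"offset":[0.22,-0.08,0],"angular":[0,0,-0.1],"hand":-1},
    {"offset":[0.22,-0.07,0],"angular":[0,0,-0.09],"hand":-1},
    {"offset":[0.22,-0.05,0],"angular":[0,0,-0.1],"hand":-1},
    {"offset":[0.23,-0.05,0],"angular":[0,0,-0.09],"hand":-1},
    {"offset":[0.23,-0.03,0],"angular":[0,0,-0.1],"hand":-1}
  ]
}}

```text
time_s: 10.23
tcp_pos: [0.5052, -0.1724, 0.1761]
tool_rot: [0.801, 0.598, 0.001, 0.0]
force: [0.7, 0.8, -0.8]
gripper_width: 0.0191
finger_force: 30.0
```

{"fn": "send_rows", "kwargs": {
  "increments": [
    {"offset":[0.23,-0.02,0],"angular":[0,0,-0.09],"hand":-1},
    {"offset":[0.23,-0.02,0],"angular":[0,0,-0.09],"hand":-1},
    {"offset":[0.23,0,0],"angular":[0,0,-0.1],"hand":-1},
    {"offset":[0.23,0.01,0],"angular":[0,0,-0.09],"hand":-1},
    {"offset":[0.23,0.03,0],"angular":[0,0,-0.1],"hand":-1}
  ]
}}

```text
time_s: 10.65
tcp_pos: [0.5275, -0.0592, 0.1763]
tool_rot: [0.722, 0.692, 0.001, 0.0]
force: [-0.9, -0.5, -0.1]
gripper_width: 0.0191
finger_force: 30.0
```

{"fn": "send_rows", "kwargs": {
  "increments": [
    {"offset":[0.23,0.03,0],"angular":[0,0,-0.09],"hand":-1},
    {"offset":[0.23,0.05,0],"angular":[0,0,-0.09],"hand":-1},
    {"offset":[0.22,0.05,0],"angular":[0,0,-0.1],"hand":-1},
    {"offset":[0.22,0.07,0],"angular":[0,0,-0.09],"hand":-1},
    {"offset":[0.22,0.08,0.01],"angular":[0,0,-0.1],"hand":-1}
  ]
}}

```text
time_s: 11.07
tcp_pos: [0.55, 0.0543, 0.1756]
tool_rot: [0.632, 0.775, 0.001, 0.001]
force: [0.1, -0.1, -0.9]
gripper_width: 0.0193
finger_force: 30.0
```

Run:
```python
from plan import *
s=snap('side'); save('side8',cv2.resize(s['frame'][90:250,200:380],None,fx=3.5,fy=3.5)); o=bot.observe(); print(o['tcp_pos'],o['tool_rot'],o['gripper_width'],o['finger_force'])
w=cloud(s); hsv=cv2.cvtColor(s['frame'],cv2.COLOR_RGB2HSV)
m=cv2.inRange(hsv,(0,120,50),(8,255,255))|cv2.inRange(hsv,(170,120,50),(180,255,255)); m[260:]=0
q=w[m>0]; print(len(q),np.nanmedian(q,0),np.nanpercentile(q[:,2],[2,98]))
```

```text
[0.55079735 0.05760968 0.17541863] [6.29835979e-01 7.76725633e-01 1.97315937e-03 1.95111204e-04] 0.019140663948774023 30.00022530555725
189 [0.54869537 0.04171956 0.15882662] [0.13964666 0.17531684]
```

View pics/side8.png

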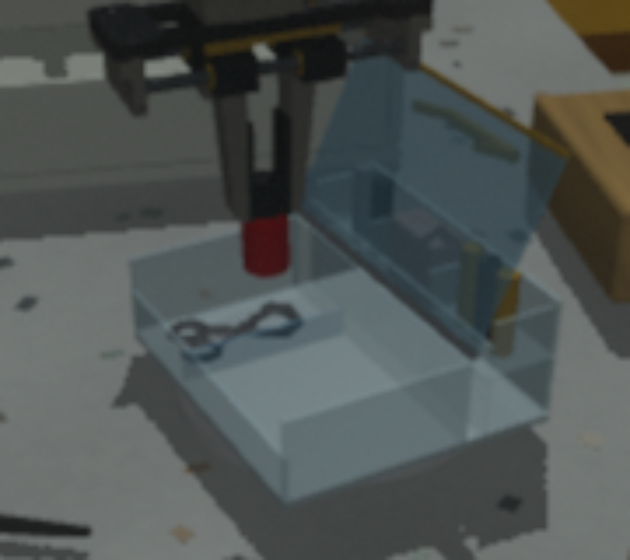

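The bottle hangs upright over the empty wide well (crop 265,245), clear of the flap. Lowering.

{"fn": "send_rows", "kwargs": {
  "increments": [
    {"offset":[0,0,0.3],"angular":[0,0,0],"hand":-1},
    {"offset":[0,0,0.3],"angular":[0,0,0],"hand":-1},
    {"offset":[0,0,0.25],"angular":[0,0,0],"hand":-1},
    {"offset":[0,0,0.15],"angular":[0,0,0],"hand":-1},
    {"offset":[0,0,0.06],"angular":[0,0,0],"hand":-1}
  ]
}}

```text
time_s: 11.53
tcp_pos: [0.5483, 0.0531, 0.0669]
tool_rot: [0.633, 0.775, -0.0, -0.001]
force: [-0.7, -0.7, -0.9]
gripper_width: 0.019
finger_force: 30.0
```

{"fn": "send_rows", "kwargs": {
  "increments": [
    {"offset":[0,0,0.04],"angular":[0,0,0],"hand":-1},
    {"offset":[0,0,0.03],"angular":[0,0,0],"hand":-1},
    {"offset":[0,0,0.02],"angular":[0,0,0],"hand":-1},
    {"offset":[0,0,0.01],"angular":[0,0,0],"hand":-1},
    {"offset":[0,0,0],"angular":[0,0,0],"hand":-1}
  ]
}}

```text
time_s: 11.95
tcp_pos: [0.5507, 0.0533, 0.0601]
tool_rot: [0.632, 0.775, 0.001, 0.001]
force: [0.1, -0.6, -1.1]
gripper_width: 0.0191
finger_force: 30.0
```

Run:
```python
from plan import *
o=bot.observe(); print(o['tcp_pos'],o['tool_rot'],o['force'],o['moment'])
s=snap('side');w=cloud(s); hsv=cv2.cvtColor(s['frame'],cv2.COLOR_RGB2HSV)
m=cv2.inRange(hsv,(0,90,30),(8,255,255))|cv2.inRange(hsv,(170,90,30),(180,255,255)); m[260:]=0
v,u=np.nonzero(m); print(len(v),u.mean(),v.min(),v.max(),np.nanmedian(w[m>0],0)); print(ray(s,u.mean(),v.max(),.016),WELL)
```

```text
[0.55068681 0.05333522 0.06011999] [0.63249496 0.77456265 0.00141271 0.00091246] [ 0.13571678 -0.64649934 -1.06667573] [-0.11218811  0.02887337  0.01884734]
159 276.748427672956 196 211 [0.54959144 0.04081222 0.04479785]
[0.55088895 0.05088298 0.016     ] [0.58551695 0.0645318  0.016     ]
```

{"fn": "send_rows", "kwargs": {
  "increments": [
    {"offset":[0,0,0.01],"angular":[0,0,0],"hand":-1},
    {"offset":[0,0,0.01],"angular":[0,0,0],"hand":-1},
    {"offset":[0,0,0.01],"angular":[0,0,0],"hand":-1},
    {"offset":[0,0,0.01],"angular":[0,0,0],"hand":-1},
    {"offset":[0,0,0],"angular":[0,0,0],"hand":-1}
  ]
}}

```text
time_s: 12.42
tcp_pos: [0.55, 0.0533, 0.0553]
tool_rot: [0.632, 0.775, 0.001, 0.0]
force: [0.2, 0.1, -0.9]
gripper_width: 0.0191
finger_force: 30.0
```

{"fn": "send_rows", "kwargs": {
  "increments": [
    {"offset":[0,0,0.01],"angular":[0,0,0],"hand":-1},
    {"offset":[0,0,0],"angular":[0,0,0],"hand":-1},
    {"offset":[0,0,0.01],"angular":[0,0,0],"hand":-1},
    {"offset":[0,0,0],"angular":[0,0,0],"hand":-1},
    {"offset":[0,0,0],"angular":[0,0,0],"hand":-1}
  ]
}}

```text
time_s: 12.83
tcp_pos: [0.5508, 0.0534, 0.0544]
tool_rot: [0.632, 0.775, 0.001, 0.001]
force: [-0.8, -0.1, 9.2]
gripper_width: 0.0191
finger_force: 30.0
```

There is contact with the floor (9 N). I release and rise.

{"fn": "send_rows", "kwargs": {
  "increments": [
    {"offset":[0,0,0],"angular":[0,0,0],"hand":-0.5},
    {"offset":[0,0,0],"angular":[0,0,0],"hand":-0.3},
    {"offset":[0,0,0],"angular":[0,0,0],"hand":-0.3},
    {"offset":[0,0,0],"angular":[0,0,0],"hand":-0.3},
    {"offset":[0,0,-0.05],"angular":[0,0,0],"hand":-0.3}
  ]
}}

```text
time_s: 13.25
tcp_pos: [0.5494, 0.0533, 0.0577]
tool_rot: [0.632, 0.775, 0.0, -0.0]
force: [-0.1, -0.5, -0.3]
gripper_width: 0.032
finger_force: 0.0
```

{"fn": "send_rows", "kwargs": {
  "increments": [
    {"offset":[0,0,-0.1],"angular":[0,0,0],"hand":-0.3},
    {"offset":[0,0,-0.2],"angular":[0,0,0],"hand":-0.3},
    {"offset":[0,0,-0.3],"angular":[0,0,0],"hand":-0.3},
    {"offset":[0,0,-0.3],"angular":[0,0,0],"hand":-0.3},
    {"offset":[0,-0.2,-0.3],"angular":[0,0,0],"hand":-0.3}
  ]
}}

```text
time_s: 13.67
tcp_pos: [0.5329, 0.0496, 0.181]
tool_rot: [0.632, 0.775, 0.002, 0.002]
force: [0.0, -0.4, 0.0]
gripper_width: 0.0323
finger_force: 0.0
```

{"fn": "send_rows", "kwargs": {
  "increments": [
    {"offset":[0,-0.3,-0.1],"angular":[0,0,0],"hand":-0.3},
    {"offset":[0,-0.3,0],"angular":[0,0,0],"hand":-0.3},
    {"offset":[0,-0.3,0],"angular":[0,0,0],"hand":-0.3},
    {"offset":[0,-0.2,0],"angular":[0,0,0],"hand":-0.3},
    {"offset":[0,0,0],"angular":[0,0,0],"hand":-0.3}
  ]
}}

```text
time_s: 14.08
tcp_pos: [0.4186, 0.0266, 0.1887]
tool_rot: [0.633, 0.775, 0.0, -0.0]
force: [1.2, 0.2, -0.0]
gripper_width: 0.032
finger_force: 0.0
```

Run:
```python
from plan import *
s=snap('side'); t=snap('top'); A=cv2.resize(s['frame'][100:250,210:370],None,fx=2.4,fy=2.4); B=cv2.resize(t['frame'][95:245,110:270],None,fx=2.4,fy=2.4); save('fin',np.hstack([A,B]))
w=cloud(t); hsv=cv2.cvtColor(t['frame'],cv2.COLOR_RGB2HSV)
m=cv2.inRange(hsv,(12,110,70),(30,255,255))>0; q=w[m]; q=q[~np.isnan(q[:,0])]
c=np.stack([(q-HINGE)@XW,(q-HINGE)@YW,q[:,2]-.084],1); c=c[(abs(c[:,1])<.125)&(c[:,0]>0)&(c[:,2]>.1)&(c[:,0]<.12)]
print(len(c),np.median(c,0),'edge angle',np.pi-np.arctan2(np.median(c[:,2]),np.median(c[:,0])))
```

```text
341 [0.05648967 0.00044172 0.12546275] edge angle 1.9938585447899349
```

View pics/fin.png

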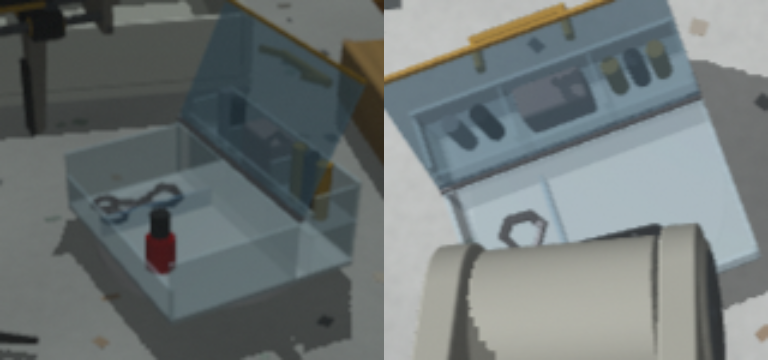

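The bottle stands upright in the wide well (160,240), the flap is at its stop, and the robot is clear. Handing in.

```bash
python3 -c "
from cell import bot
print(bot.job_done())"
```

```text
the job is handed in; nothing more can be done
None
```

The flap is folded back on its stop (measured 1.99 rad against 2.0), the larger red nail polish stands upright in the empty wide well after being lowered until it touched the floor, and the job was handed in at about 14 s with the robot clear.

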